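Show the gold coin through the counter guard

TASK

A customer wants a close look at the gold coin in the red set, but the set must not leave your grip: take the red coin-set holder out of the rack and pass it, gold coin first, through the narrow upright slot of the counter guard until the whole gold coin is clear on the customer's side (+x). Finish while holding it there, level, still and lifted off the slot's sill. Do not force it against the guard, and leave the other goods where they are.

Things in the scene. Friction and masses are not known exactly. Their poses are not given: they have to be found in the camera images.
- red_set: red coin-set holder: rigid red acrylic plate, 132 long (its x) x 8 thick (y) x 56 high (z) mm, 90 to 140 g, standing on its long edge. Origin: centre of its underside. x points to the end with the big gold coin (34 mm, centred 42 mm ahead of the origin, mid height, on both faces); three smaller silver coins lie 10 mm ahead, 17 and 43 mm behind the origin
- red_set_gold (a point): centre of the gold coin of the red holder (holder frame 42, 0, 28 mm); axes as the holder's
- red_foot (a point): point of the red holder's underside right below the gold coin's centre (holder frame 42, 0, 0 mm)
- red_nose (a point): middle of the red holder's leading end face, at the gold coin (holder frame 66, 0, 28 mm)
- red_tail (a point): middle of the red holder's rear end face, at the small silver coin (holder frame -66, 0, 28 mm). The plate takes a firm grip; gripped well behind its middle (its centre of mass is at the origin, mid height), a light grip (30 N or less) lets the nose sag by a few mm
- blue_set: the same kind of holder in blue acrylic, same coins, sizes and origin; stays in the rack
- black_set: the same kind of holder in black acrylic, same coins, sizes and origin; stays in the rack
- rack: fixed dark wooden rack, 150 (x) x 166 (y) x 28 mm, origin: centre of its underside. Three open-ended grooves along its x at y = -50, 0, +50 mm, 10 mm wide, 16 mm deep, floor 12 mm above the table. One holder stands upright in each (which one varies), its x along the rack's x, its top 68 mm above the table; 42 mm free between neighbours' faces
- guard: fixed counter guard: two clear panes in an aluminium frame, 400 mm wide (y), 190 mm high; flat feet 110 mm long (x), 8 mm high. Origin: centre of its underside; x points through it to the customer's side, -x to the robot. The pass-through slot (see point slot) is at its middle in a black frame 10 mm thick (x -5 to +5 mm); above it the top rail, 14 mm thick, from 175 to 190 mm height
- slot (a point): centre of the slot on the customer's face: guard frame 5, 0, 140 mm; axes as the guard's (x to the customer, z up). The upright slot is 10 mm wide (y), 70 mm high: sill (lower edge) 105 mm, head 175 mm above the table. On the robot's side brass flares on both jambs widen the mouth to about 19 mm wide, 13 mm before the guard's middle; sill and head have none
- calculator: black desk calculator lying on the table, 135 x 78 x 18 mm; stays where it is
- slab: white flat single-coin slab lying on the table, 86 x 59 x 8 mm; stays where it is
- tube: clear coin tube with a green cap standing on the table, 47 mm across, 72 mm high; stays
- tube2: the same with a blue cap; stays
- loupe: small folding magnifier, black and steel, about 58 x 26 x 18 mm; stays

How it is judged:
By the outcome, as a careful person would: the job done as asked, in the order asked, and still so for the second after the job is handed in, while the arm keeps its last pose, push and grip.
It also fails if it takes over 40 s, if anything falls off the work surface, if the arm or the gripper's body presses on something with over 40 N, if the wrist force passes 120 N, or if a joint passes its speed limit or range.

ROBOT

A 6-joint arm with a two-finger parallel gripper is mounted at the origin on the work surface. World frame = base frame: x ahead of the robot, y to its left, z up, the work surface at z = 0. Lengths are in m, angles in rad, forces in N, time in s.
With the tool pointing down it reaches from about 0.3 to 0.825 m from the base axis. Payload 5.4 kg.
Tool frame: the origin (TCP) lies midway between the tips of the shut fingers; the grasp point (between the pads) lies 19 mm behind it (ctrl.tcp_to_grasp is the distance from the TCP to the grasp point, in m); z points along the fingers, y is the line along which they close (so a half turn about z gives the same grasp; the last joint's range is limited). The gripper opens to 92 mm and grips with 3 to 60 N. Pads are 20 mm wide; open, the fingers measure 128 mm over their backs; the gripper's body (75 mm by 189 mm) begins 69 mm behind the grasp point.
Start: joints at [0.987, 0.158, 1.597, -0, 1.386, -0.21], TCP at [0.21, 0.535, 0.215] pointing down, gripper open.
Joint ranges: [-2.91, 2.91], [-0.94, 2.29], [0.18, 2.7], [-1.29, 4.43], [0.17, 2.64], [-3, 3]. Speed limits (rad/s): [2.57, 2.57, 3.14, 3.14, 3.14, 3.14].

INTERFACE

Orientations are given as a 3x3 rotation matrix whose columns are the frame's x, y, z axes.
In Python, from rig import ctrl, cams, hand_in gives the robot as it stands.
- The arm moves only by the tool drive_tool, never from a script. Its arguments are lists of equal length, an entry for each row: "fingers": the opening, from -1 (shut) to 1 (fully open); "travel": the shift along the tool's x, y, z in m, a list of three; "rot": the turn, a rotation vector about the tool's x, y, z in rad, a list of three. A call has 1 to 8 rows; each row is the pose to reach, as a shift and turn from the pose commanded when the call began, along the tool's axes at that moment; what a row does not reach only later rows make up. A row lasts 1/8 s, in which the tool goes at most 62.5 mm and 10.7 degrees, less where a joint would pass 70% of its speed; a pose out of reach is approached as far as the arm can. A call with a gripper value outside its range is refused whole. The fingers move at their own pace and stop on an object; the grip force is fixed at half the most. Time passes only in rows, so rows that repeat a pose let the fingers close. It gives the time, the measured TCP pose, the force, the opening and the grip force at its end, in the units of the state.
- ctrl.read_state(): the state, without advancing time (a new reading comes with each control period).
- cams.read_camera(name): name is "scene" or "top"; returns the picture (400x640x3 uint8, red, green, blue); there is no depth.
- cams.camera_params(name): a dict with "fx", "fy", "cx", "cy" (pixels), "extrinsics" (4x4, takes a point from world to camera coordinates). Camera axes: x right, y down, z forward; pixel columns grow to the right and rows downward; lengths in m; the calibration is good to about 2 mm. A picture is of the moment at which its call begins. camera_params takes no time and is no camera call.
- hand_in(): hands the job in; it is judged then, once.
The state is a dict: "t": time; "qpos": joint angles; "dq": joint speeds; "tau": joint torques, N m; "position": TCP position; "tcp_rot": TCP orientation; "force": force on the tool from outside, world axes, zero at the start; "ft_torque": the same for the moment, N m; "opening": opening from 0.0 (shut) to 1.0 (fully open); "finger_force": force on a finger pad.
Only numpy, scipy, OpenCV 4.12 (cv2) and the standard library are available. Lean on these libraries where they do the work, as an engineer would, in place of code of your own. Each camera call takes 0.05 s, during which the arm holds its last target. There are 200 camera calls.

## Working session

There is one attempt and no reset: what is moved stays moved. The work goes in short steps, Python scripts to look and compute and a tool call to move; the robot and the scene stay as the last step left them, time stands still between calls to the robot, and variables do not carry over. Pictures are saved under pics/ and viewed, at most 10 in all, crops included, and the job is handed in when it is done.

Besides the shell and the picture viewer there is one more tool, called after ">>>" as name(argument=value, ...) on one line, values as JSON. drive_tool: Moves the arm, as the interface text tells. Its arguments: {"type":"object","properties":{"fingers":{"type":"array","items":{"type":"number"}},"travel":{"type":"array","items":{"type":"array","items":{"type":"number"}}},"rot":{"type":"array","items":{"type":"array","items":{"type":"number"}}}},"required":["fingers","travel","rot"]}

```bash
mkdir -p pics; ls; python3 - <<'E'
from rig import ctrl,cams
import cv2,numpy as np
s=ctrl.read_state();print(s['position'],np.round(s['tcp_rot'],3),s['opening'],ctrl.tcp_to_grasp)
for n in('scene','top'):
    im=cams.read_camera(n);cv2.imwrite(f'pics/{n}0.png',im[:,:,::-1]);p=cams.camera_params(n)
    print(n,p['fx'],p['fy'],p['cx'],p['cy'],np.round(p['extrinsics'],4).tolist())
E
```

```text
pics
[0.20961141 0.53474764 0.2136242 ] [[-0.931  0.365 -0.001]
 [ 0.365  0.931 -0.002]
 [ 0.    -0.002 -1.   ]] 0.9987248478350478 0.0187
scene 465.3758968682824 465.3758968682824 314.03993520759474 196.67687331544363 [[0.8153, 0.5786, 0.022, -0.368], [0.3198, -0.4181, -0.8502, -0.0888], [-0.4828, 0.7002, -0.5259, 1.448], [0.0, 0.0, 0.0, 1.0]]
top 445.9652222706442 445.9652222706442 325.5710760805697 195.05181676346493 [[-0.0107, -0.9999, 0.0026, -0.021], [-0.9984, 0.0105, -0.0557, 0.4802], [0.0557, -0.0032, -0.9984, 1.4633], [0.0, 0.0, 0.0, 1.0]]
```

View pics/top0.png

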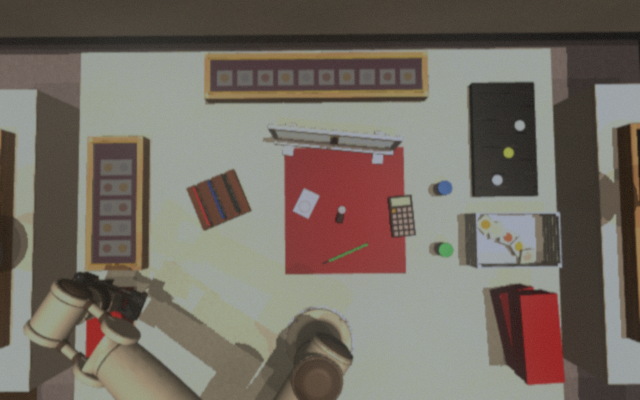

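View pics/scene0.png

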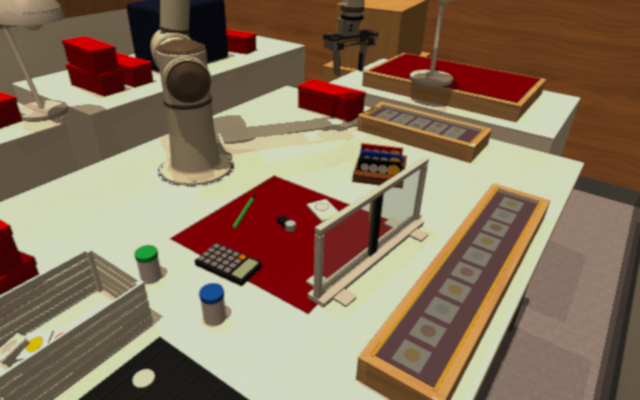

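The top view shows the rack at about (219,200), with red at its left edge (+y), blue in the middle and black on the right. The guard runs from about (270,135) to (400,140), with its black slot frame near (334,140). I'll enlarge both areas and measure them.

```bash
python3 - <<'E'
import cv2,numpy as np
t=cv2.imread('pics/top0.png');s=cv2.imread('pics/scene0.png')
a=cv2.resize(t[160:240,175:265],(450,400),interpolation=cv2.INTER_CUBIC)  # x5
b=cv2.resize(s[135:195,340:420],(350,262),interpolation=cv2.INTER_CUBIC) # x4.375
c=cv2.resize(t[115:170,255:415],(800,275),interpolation=cv2.INTER_CUBIC) #x5
# scene slot
d=cv2.resize(s[150:310,305:435],(260,320),interpolation=cv2.INTER_CUBIC) #x2
o=np.zeros((600,800,3),np.uint8);o[:320,:360]=cv2.resize(a,(360,320));o[:262,365:715]=b;o[325:600]=c
cv2.imwrite('pics/c1.png',cv2.convertScaleAbs(o,alpha=1.6))
cv2.imwrite('pics/c2.png',cv2.convertScaleAbs(cv2.resize(s[150:310,305:435],(487,600),interpolation=cv2.INTER_CUBIC),alpha=1.5)) #x3.75
E
```

```text
(no output)
```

View pics/c1.png

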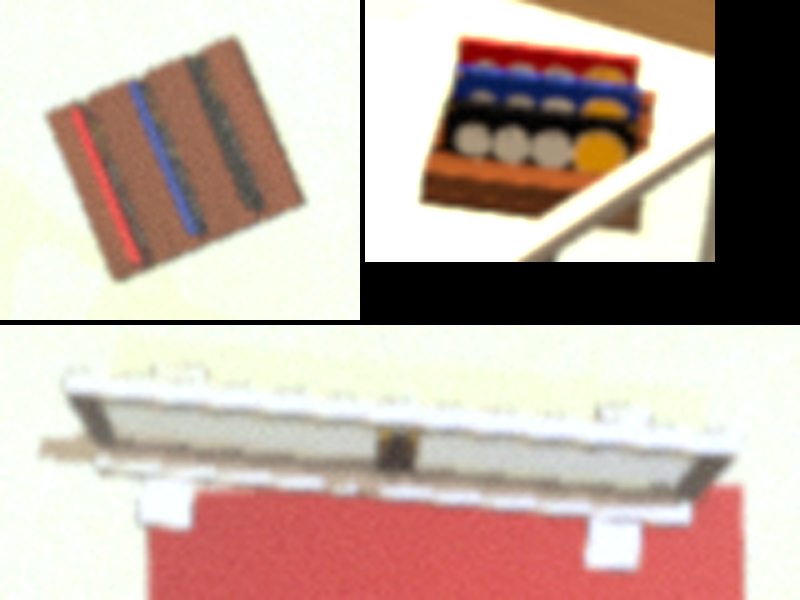

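View pics/c2.png

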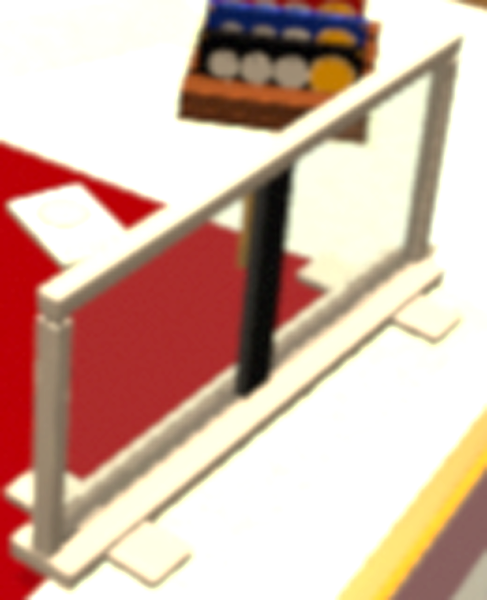

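The crops show the red plate's top edge running from about (193.7,186) to (209.5,225.5) in the top view. In the scene view the gold coins are at the right end, which is the up-left end in top. The rail ends are at about (268.4,126.6) and (402.6,138.4), and the slot's black frame with brass flares is centred at column 334.3.

```bash
cat > h.py <<'E'
import cv2,numpy as np
from rig import ctrl,cams
P={n:cams.camera_params(n) for n in('scene','top')}
def ray(n,u,v):
    p=P[n];E=np.array(p['extrinsics']);R,t=E[:3,:3],E[:3,3]
    return -R.T@t,R.T@np.array([(u-p['cx'])/p['fx'],(v-p['cy'])/p['fy'],1])
def onz(n,u,v,z):
    c,d=ray(n,u,v);return c+d*(z-c[2])/d[2]
def proj(n,X):
    p=P[n];E=np.array(p['extrinsics']);q=E[:3,:3]@np.asarray(X,float)+E[:3,3]
    return np.array([p['cx']+p['fx']*q[0]/q[2],p['cy']+p['fy']*q[1]/q[2]])
def shot(n,f=None):
    im=cams.read_camera(n)
    if f: cv2.imwrite('pics/'+f,im[:,:,::-1])
    return im
E
python3 - <<'E'
from h import *
np.set_printoptions(precision=4,suppress=True)
t=cv2.imread('pics/top0.png');s=cv2.imread('pics/scene0.png')
print('topcam',ray('top',0,0)[0])
def redmask(im):
    b,g,r=[im[:,:,i].astype(int) for i in range(3)];return (r>90)&(r>2.2*g)&(r>2.2*b)
m=redmask(t);m[:,:185]=0;m[:,260:]=0;m[:175]=0;m[235:]=0
ys,xs=np.nonzero(m);print('red n',len(xs),xs.min(),xs.max(),ys.min(),ys.max())
r=cv2.minAreaRect(np.c_[xs,ys].astype(np.float32));print(r)
bx=cv2.boxPoints(r);W=np.array([onz('top',u,v,.068)[:2] for u,v in bx]);print(W)
l=W-np.roll(W,1,0);L=np.linalg.norm(l,axis=1);print('sides',L,'c',W.mean(0))
w=l[L.argmax()];w*=np.sign(w[0]);print('yaw red',np.degrees(np.arctan2(w[1],w[0])))
b,g,rr=[t[:,:,i].astype(int) for i in range(3)]
mb=(b>60)&(b>1.5*rr)&(b>1.3*g);mb[:,:185]=0;mb[:,260:]=0;mb[:175]=0;mb[235:]=0
ys,xs=np.nonzero(mb);r=cv2.minAreaRect(np.c_[xs,ys].astype(np.float32));print('blue',r,onz('top',*r[0],.068))
# guard
A=onz('top',268.4,126.6,.19);B=onz('top',402.6,138.4,.19);d=A-B
print('rail',A,B,'len',np.linalg.norm(d),'yaw',np.degrees(np.arctan2(-d[0],d[1])))
C=(A+B)/2;print('mid',C,'black col top',onz('top',334.3,138,.19))
# brass mask
for n,im,(x0,x1,y0,y1) in(('top',t,(320,350,125,155)),('scene',s,(355,395,175,260))):
    hsv=cv2.cvtColor(im,cv2.COLOR_BGR2HSV)[y0:y1,x0:x1]
    dark=(hsv[...,2]<60);ys,xs=np.nonzero(dark)
    print(n,'dark rows',[(int(y)+y0,int(xs[ys==y].min())+x0,int(xs[ys==y].max())+x0) for y in np.unique(ys)][::4 if n=='scene' else 1])
yaw=np.arctan2(-d[0],d[1]);R=np.array([[np.cos(yaw),-np.sin(yaw)],[np.sin(yaw),np.cos(yaw)]])
for z in(.175,.14,.105,.03):
    print(z,'scene proj jamb customer edges',*[proj('scene',np.r_[C[:2]+R@[x,y],z]) for x,y in((.005,-.011),(.005,.011),(-.005,-.011))])
for p in((.2,.19),(-.2,.19)): print('scene rail end',proj('scene',np.r_[C[:2]+R@[0,p[0]],p[1]]))
E
```

```text
topcam [ 0.3977 -0.0214  1.4879]
red n 77 193 208 188 224
((200.71414184570312, 205.9123992919922), (38.999183654785156, 2.061445951461792), 67.7509765625)
[[0.5031 0.3985]
 [0.5055 0.3925]
 [0.3901 0.345 ]
 [0.3877 0.351 ]]
sides [0.1248 0.0065 0.1248 0.0065] c [0.4466 0.3718]
yaw red 22.37396675186772
blue ((215.25607299804688, 199.103515625), (38.99919128417969, 1.8411635160446167), 67.01127624511719) [0.4677 0.3255 0.068 ]
rail [0.6734 0.1403 0.19  ] [ 0.6344 -0.2536  0.19  ] len 0.395786392769033 yaw -5.654342211996324
mid [ 0.6539 -0.0566  0.19  ] black col top [ 0.6376 -0.053   0.19  ]
top dark rows [(138, 333, 335), (139, 333, 336), (140, 332, 336), (141, 331, 336), (142, 331, 336), (143, 331, 336)]
scene dark rows [(176, 355, 361), (180, 355, 384), (195, 380, 382), (199, 374, 381), (203, 373, 381), (207, 372, 380), (211, 372, 380), (215, 372, 379), (219, 371, 379), (223, 371, 379), (227, 371, 379), (231, 370, 378), (235, 370, 378), (239, 369, 377), (243, 369, 377), (247, 369, 377), (251, 368, 375)]
0.175 scene proj jamb customer edges [376.3839 197.2465] [382.182  193.3205] [372.5164 195.5645]
0.14 scene proj jamb customer edges [374.8908 210.9594] [380.6055 206.9127] [371.1016 209.2337]
0.105 scene proj jamb customer edges [373.4513 224.1811] [379.0847 220.0246] [369.7372 222.4158]
0.03 scene proj jamb customer edges [370.5338 250.9772] [376.0002 246.6183] [366.9713 249.1395]
scene rail end [425.0281 157.5066]
scene rail end [316.8835 228.6861]
```

The measurements agree with the given sizes: the red–blue spacing is 50.9 mm and the rail is 396 mm long. The scene-view column also matches within 1–2 px. Now I'll move above the rack.

>>> drive_tool(fingers=[-0.35, -0.35, -0.35, -0.35, -0.35, -0.35, -0.35, -0.35], travel=[[-0.021, -0.0066, 0.0076], [-0.0578, -0.0181, 0.0209], [-0.1051, -0.0329, 0.038], [-0.1576, -0.0494, 0.057], [-0.2049, -0.0642, 0.0741], [-0.2417, -0.0757, 0.0874], [-0.2627, -0.0823, 0.095], [-0.2627, -0.0823, 0.095]], rot=[[0, 0, -0.06], [0, 0, -0.17], [0, 0, -0.31], [0, 0, -0.46], [0, 0, -0.6], [0, 0, -0.71], [0, 0, -0.771], [0, 0, -0.771]])

```text
t: 1.1
position: [0.4246, 0.3616, 0.1186]
tcp_rot: [[-0.923, -0.384, -0.002], [-0.384, 0.923, -0.001], [0.002, -0.0, -1.0]]
force: [0.0, -0.6, -0.0]
opening: 0.327
finger_force: 0.0
```

```bash
python3 - <<'E'
from h import *
a=shot('top','t1.png');b=shot('scene','s1.png')
s=ctrl.read_state();R=s['tcp_rot'];print(s['t'],s['position'],np.degrees(np.arctan2(-R[1,0],-R[0,0])),R[:,2],s['opening'],s['force'])
o=np.zeros((400,800,3),np.uint8)
o[:,:400]=cv2.resize(a[160:240,175:255],(400,400),interpolation=2);o[:,400:]=cv2.resize(b[100:200,340:440],(400,400),interpolation=2)
cv2.imwrite('pics/c3.png',cv2.convertScaleAbs(o[:,:,::-1],alpha=1.5))
E
```

```text
1.2 [0.42390027 0.36307867 0.11956591] 22.687787837422633 [-6.93059859e-04  1.58280494e-04 -9.99999747e-01] 0.3252328344538766 [ 0.38808948 -0.9461193  -0.52032384]
```

View pics/c3.png

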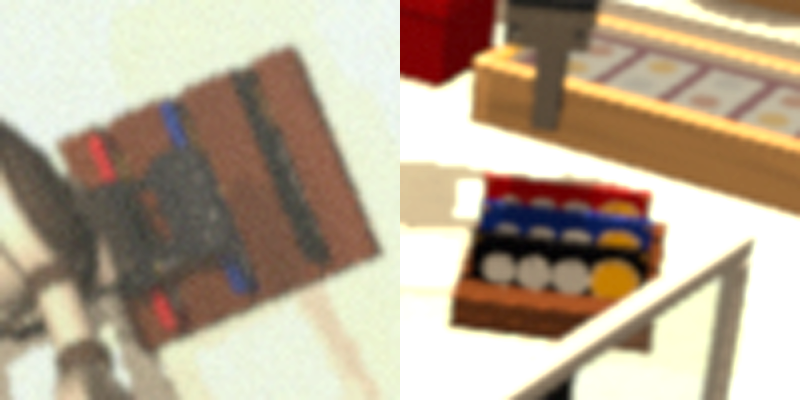

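```bash
python3 - <<'E'
from h import *
p=np.array([.4239,.3631,.1196])
print('tcp top crop',(proj('top',p)-[175,160])*5,'scene crop',(proj('scene',p)-[340,100])*4)
y=np.array([-.386,.923,0])
for n,o,k in(('top',[175,160],5),('scene',[340,100],4)):
  for q in(.024,-.024): print(n,'finger',(proj(n,p+y*q)-o)*k)
c=np.array([.4466,.3718,0.068]);x=np.array([.922,.386,0])
for q in(-.066,.066): print('plate top end, scene/top crop',(proj('scene',c+x*q)-[340,100])*4,(proj('top',c+x*q)-[175,160])*5)
E
```

```text
tcp top crop [119.12362122 263.62957282] scene crop [143.10346727 118.45625766]
top finger [ 82.84825633 279.14814992]
top finger [155.36782039 248.12432838]
scene finger [146.44842677 106.49788723]
scene finger [139.66400634 130.75247466]
plate top end, scene/top crop [ 84.24204715 173.67365387] [168.10477815 324.78350604]
plate top end, scene/top crop [252.99960419 192.95259854] [ 88.91791326 134.44779406]
```

The finger and plate projections match the pictures within 1 px. The fingers straddle the red plate near crop (119,264), so I'll go down and grip.

>>> drive_tool(fingers=[-0.35, -0.35, -0.35, -0.35, -0.35, -0.35, -1, -1], travel=[[0, 0, 0.012], [0, 0, 0.034], [0, 0, 0.058], [0, 0, 0.077], [0, 0, 0.085], [0, 0, 0.085], [0, 0, 0.085], [0, 0, 0.085]], rot=[[0, 0, 0], [0, 0, 0], [0, 0, 0], [0, 0, 0], [0, 0, 0], [0, 0, 0], [0, 0, 0], [0, 0, 0]])

```text
t: 2.2
position: [0.4252, 0.3631, 0.0355]
tcp_rot: [[-0.922, -0.387, 0.002], [-0.387, 0.922, 0.001], [-0.002, 0.0, -1.0]]
force: [0.0, 0.6, -0.4]
opening: 0.13
finger_force: 0.0
```

>>> drive_tool(fingers=[-1, -1, -1, -1], travel=[[0, 0, 0], [0, 0, 0], [0, 0, 0], [0, 0, 0]], rot=[[0, 0, 0], [0, 0, 0], [0, 0, 0], [0, 0, 0]])

```text
t: 2.7
position: [0.4252, 0.3627, 0.0353]
tcp_rot: [[-0.922, -0.387, 0.001], [-0.387, 0.922, -0.0], [-0.001, -0.001, -1.0]]
force: [0.2, -2.8, 5.8]
opening: 0.084
finger_force: 30.0
```

>>> drive_tool(fingers=[-1, -1, -1, -1, -1, -1, -1, -1], travel=[[0, 0, -0.004], [0, 0, -0.014], [0, 0, -0.03], [0, 0, -0.052], [0, 0, -0.076], [0, 0, -0.096], [0, 0, -0.105], [0, 0, -0.105]], rot=[[0, 0, 0], [0, 0, 0], [0, 0, 0], [0, 0, 0], [0, 0, 0], [0, 0, 0], [0, 0, 0], [0, 0, 0]])

```text
t: 3.7
position: [0.4248, 0.3633, 0.1406]
tcp_rot: [[-0.922, -0.387, 0.001], [-0.387, 0.922, 0.001], [-0.002, 0.001, -1.0]]
force: [0.0, 0.2, -1.5]
opening: 0.086
finger_force: 30.0
```

```bash
python3 - <<'E'
import numpy as np
def Rm(y): # tool with x=-plate x
    c,s=np.cos(y),np.sin(y);return np.array([[-c,-s,0],[-s,c,0],[0,0,-1.]])
y0=np.radians(158.58+44.17-180);g=np.radians(-5.65);C=np.array([.6539,-.0566])
p0=np.array([.4245,.3625,.14])
# holder origin at guard x=-115 (nose -49); grip is 24 mm behind
t=C+ (-.115-.024)*np.array([np.cos(g),np.sin(g)])
d=np.r_[t,.14]-p0;print('target',t,'travel',Rm(y0).T@d,'rot z',-(g-y0))
E
```

```text
target [ 0.51557528 -0.04291526] travel [ 0.07278881 -0.40909416  0.        ] rot z 0.4956735075663896
```

>>> drive_tool(fingers=[-1, -1, -1, -1, -1, -1, -1, -1], travel=[[0.003, -0.015, 0], [0.008, -0.045, 0], [0.015, -0.085, 0], [0.022, -0.125, 0], [0.029, -0.165, 0], [0.034, -0.19, 0], [0.036, -0.204, 0], [0.036, -0.204, 0]], rot=[[0, 0, 0], [0, 0, 0], [0, 0, 0], [0, 0, 0], [0, 0, 0], [0, 0, 0], [0, 0, 0], [0, 0, 0]])

```text
t: 4.7
position: [0.47, 0.16, 0.1391]
tcp_rot: [[-0.923, -0.385, -0.001], [-0.385, 0.923, 0.0], [0.001, 0.0, -1.0]]
force: [-0.3, 0.6, -1.2]
opening: 0.082
finger_force: 30.0
```

>>> drive_tool(fingers=[-1, -1, -1, -1, -1, -1, -1, -1], travel=[[0.003, -0.015, 0], [0.008, -0.045, 0], [0.015, -0.085, 0], [0.022, -0.125, 0], [0.029, -0.165, 0], [0.034, -0.19, 0], [0.0368, -0.2051, 0], [0.0368, -0.2051, 0]], rot=[[0, 0, 0.035], [0, 0, 0.11], [0, 0, 0.2], [0, 0, 0.3], [0, 0, 0.4], [0, 0, 0.46], [0, 0, 0.4957], [0, 0, 0.4957]])

```text
t: 5.7
position: [0.5157, -0.043, 0.1396]
tcp_rot: [[-0.995, 0.099, -0.0], [0.099, 0.995, 0.0], [0.0, 0.0, -1.0]]
force: [-0.8, -0.5, -1.0]
opening: 0.083
finger_force: 30.0
```

>>> drive_tool(fingers=[-1, -1], travel=[[0, 0, 0], [0, 0, 0]], rot=[[0, 0, 0], [0, 0, 0]])

```text
t: 5.95
position: [0.5154, -0.0417, 0.1395]
tcp_rot: [[-0.995, 0.097, -0.0], [0.097, 0.995, 0.0], [0.0, 0.0, -1.0]]
force: [0.1, 0.2, -1.7]
opening: 0.083
finger_force: 30.0
```

```bash
python3 - <<'E'
from h import *
a=shot('top','t2.png');b=shot('scene','s2.png')
s=ctrl.read_state();R=s['tcp_rot'];print(s['t'],s['position'],np.degrees(np.arctan2(-R[1,0],-R[0,0])),R[:,2],s['opening'],s['force'])
o=np.zeros((400,800,3),np.uint8)
o[:,:400]=cv2.resize(a[120:200,295:375],(400,400),interpolation=2);o[:,400:]=cv2.resize(b[150:250,310:410],(400,400),interpolation=2)
cv2.imwrite('pics/c4.png',cv2.convertScaleAbs(o[:,:,::-1],alpha=1.5))
E
```

```text
6.05 [ 0.51551212 -0.04196215  0.13961093] -5.57090942583617 [-3.69821623e-05  1.00440532e-04 -9.99999994e-01] 0.08349862591537392 [-0.2656326   0.24398878 -0.35700244]
```

View pics/c4.png

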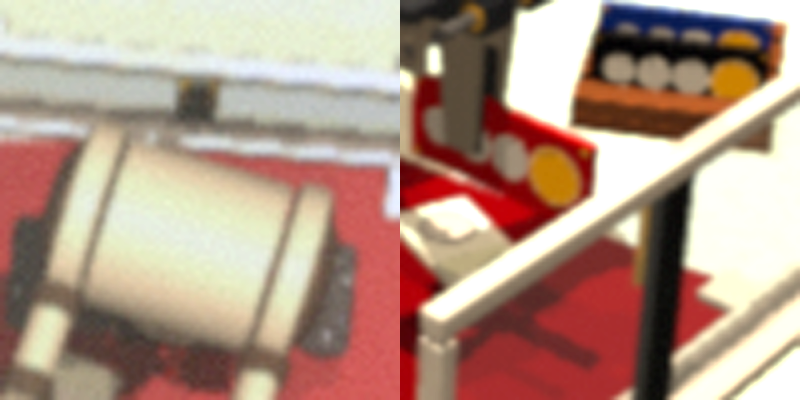

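The scene view shows the red plate held with its nose at crop (597,147) and the gold coin at crop (555,177). The slot column and brass flare are at crop (640–680,180–400). The wrist hides the plate from the top camera, so I'll check sag and lateral position from the scene coins.

```bash
cat > m.py <<'E'
from h import *
def coins(im,x0=310,x1=420,y0=150,y1=235):
    hsv=cv2.cvtColor(im,cv2.COLOR_RGB2HSV);m=np.zeros(im.shape[:2],np.uint8)
    g=cv2.inRange(hsv,(15,140,90),(32,255,255));m[y0:y1,x0:x1]=g[y0:y1,x0:x1]
    out=[]
    for c in cv2.findContours(m,0,cv2.CHAIN_APPROX_NONE)[0]:
        if cv2.contourArea(c)>40: e=cv2.fitEllipse(c);out.append((np.round(e[0],2),np.round(e[1],1)))
    return out
E
python3 - <<'E'
from m import *
im=cv2.imread('pics/s2.png')[:,:,::-1].copy()
print(coins(im))
s=ctrl.read_state();p=s['position'];x=-s['tcp_rot'][:,0];y=np.array([-x[1],x[0],0])
b=p[2]-.0233
o=np.r_[p[:2]+.024*x[:2],b]
def W(a,l,h): return o+a*x+l*y+[0,0,h]
print('gold pred (-y face)',proj('scene',W(.042,-.004,.028)))
print('d per mm: x',proj('scene',W(.043,-.004,.028))-proj('scene',W(.042,-.004,.028)),'y',proj('scene',W(.042,-.003,.028))-proj('scene',W(.042,-.004,.028)),'z',proj('scene',W(.042,-.004,.029))-proj('scene',W(.042,-.004,.028)))
print('nose top',proj('scene',W(.066,-.004,.056)),'nose bot',proj('scene',W(.066,-.004,0)),'tail top',proj('scene',W(-.066,-.004,.056)))
# white/silver coins and red plate edge
hsv=cv2.cvtColor(im,cv2.COLOR_RGB2HSV)
m=cv2.inRange(hsv,(0,0,60),(179,60,150))
# top edge of red plate: topmost saturated-red pixel in columns
for u in range(342,362,2):
    col=im[160:215,u].astype(int);red=(col[:,0]>60)&(col[:,0]>2.5*col[:,1]);print(u,160+np.nonzero(red)[0].min() if red.any() else None,end=' ')
print()
for a in(.0,.02,.04,.06): print(a,proj('scene',W(a,-.004,.056)),proj('scene',W(a,.004,.056)))
E
```

```text
[(array([347.97, 193.67]), array([ 9.5, 14.2])), (array([392.77, 169.78]), array([ 8.6, 11.5]))]
gold pred (-y face) [348.62457307 194.97097947]
d per mm: x [0.35130863 0.15749518] y [ 0.2674659  -0.16872133] z [ 0.02697885 -0.37608149]
nose top [358.05593248 188.04067437] nose bot [356.28521401 209.25276796] tail top [312.9623534 168.5594408]
342 180 344 181 346 181 348 182 350 183 352 184 354 185 356 186 358 212 360 211 
0.0 [334.74164029 177.9684827 ] [336.92318604 176.71770644]
0.02 [341.63721355 180.94749381] [343.80747648 179.66909585]
0.04 [348.67804314 183.98925826] [350.83606498 182.68234782]
0.06 [355.86876769 187.09578002] [358.01353641 185.75942793]
```

```bash
python3 - <<'E'
from m import *
np.set_printoptions(precision=2,suppress=True)
g=np.radians(-5.65);C=np.array([.6539,-.0566]);ex=np.array([np.cos(g),np.sin(g),0]);ey=np.array([-np.sin(g),np.cos(g),0]);C3=np.r_[C,0]
def plane(n,u,v,xg):
    c,d=ray(n,u,v);k=(xg-ex@(c-C3))/(ex@d);q=c+k*d-C3;return 1e3*(ey@q),1e3*q[2]
for f in('t0','t2'):
    im=cv2.imread('pics/'+('top0.png' if f=='t0' else 't2.png')).astype(float)
    for v in range(135,145):
        w=im[v,322:347].max(axis=1);bg=np.median(np.r_[w[:5],w[-5:]]);k=np.clip(bg-w-15,0,None)
        if k.sum()>100:
            u=322+(k*np.arange(25)).sum()/k.sum();print(f,v,round(u,2),'wid',round(k.sum()/k.max(),1),'y,z at xg-5',np.array(plane('top',u,v,-.005)))
im=cv2.imread('pics/s2.png').astype(float)
for v in range(204,236,4):
    w=im[v,360:392].max(axis=1);print(v,w.astype(int)[6:26])
print('scene pred gold black set',proj('scene',np.array([.4854,.2796,.04])+.042*np.array([.922,.386,0])+.004*np.array([.386,-.922,0])))
E
```

```text
t0 136 335.06 wid 5.2 y,z at xg-5 [  0.08 161.31]
t0 137 334.36 wid 5.4 y,z at xg-5 [  1.8  144.33]
t0 138 334.01 wid 6.0 y,z at xg-5 [  2.52 127.42]
t0 139 333.95 wid 6.6 y,z at xg-5 [  2.35 110.52]
t0 140 333.9 wid 6.6 y,z at xg-5 [ 2.13 93.22]
t0 141 333.63 wid 6.7 y,z at xg-5 [ 2.6  75.14]
t0 142 333.02 wid 7.3 y,z at xg-5 [ 4.17 56.04]
t0 143 333.48 wid 6.3 y,z at xg-5 [ 2.33 38.18]
t0 144 334.02 wid 6.0 y,z at xg-5 [ 0.17 20.02]
t2 136 335.12 wid 5.3 y,z at xg-5 [ -0.1  161.39]
t2 137 334.43 wid 5.7 y,z at xg-5 [  1.6  144.43]
t2 138 334.08 wid 6.2 y,z at xg-5 [  2.3  127.52]
t2 139 333.99 wid 6.8 y,z at xg-5 [  2.21 110.58]
t2 140 333.92 wid 6.8 y,z at xg-5 [ 2.05 93.26]
t2 141 333.67 wid 7.0 y,z at xg-5 [ 2.48 75.2 ]
t2 142 332.42 wid 7.7 y,z at xg-5 [ 6.11 55.07]
t2 143 333.34 wid 6.4 y,z at xg-5 [ 2.78 37.95]
204 [122 147 160 148 120  95  69  42  33  24  12  10   9   7  13  53 115 163
 183 187]
208 [168 181 172 145 111  86  59  38  29  22  12   9   9   8  23  75 139 178
 187 187]
212 [ 84  91 104 109  97  74  48  34  26  15   9   8   9  13  50 109 159 182
 187 187]
216 [ 92  98  99  93  81  63  41  31  23  13  10   8  10  18  64 123 162 174
 178 183]
220 [121 117 108  95  77  51  36  27  17  10  10   9  10  31  69 102 118 121
 122 126]
224 [121 121 120 110  85  49  31  25  12   9   9   9  13  45  88 114 120 117
 113 115]
228 [117 117 116  97  64  39  29  21  11   8   8   9  28  66 100 117 121 121
 121 121]
232 [114 113 107  85  51  35  27  16  10   9   9  12  42  85 114 121 121 121
 123 131]
scene pred gold black set [391.89 170.72]
```

The column sits about 2 mm to +y of the rail midpoint, so I'll shift 1.5–2 mm left, lower by 4 mm to centre the plate in the slot height, and advance to just short of the flares.

>>> drive_tool(fingers=[-1, -1, -1, -1, -1, -1], travel=[[0, 0.0015, 0.004], [-0.006, 0.0015, 0.004], [-0.016, 0.0015, 0.004], [-0.025, 0.0015, 0.004], [-0.03, 0.0015, 0.004], [-0.03, 0.0015, 0.004]], rot=[[0, 0, 0], [0, 0, 0], [0, 0, 0], [0, 0, 0], [0, 0, 0], [0, 0, 0]])

```text
t: 6.8
position: [0.5459, -0.0442, 0.1355]
tcp_rot: [[-0.995, 0.098, -0.0], [0.098, 0.995, 0.0], [0.0, 0.0, -1.0]]
force: [-0.9, -0.3, -1.1]
opening: 0.085
finger_force: 30.0
```

```bash
python3 - <<'E'
from m import *
a=shot('top','t3.png');b=shot('scene','s3.png')
s=ctrl.read_state();R=s['tcp_rot'];print(s['t'],s['position'],np.degrees(np.arctan2(-R[1,0],-R[0,0])),s['force'])
print(coins(b))
o=np.zeros((520,800,3),np.uint8)
o[:400,:400]=cv2.resize(a[110:160,310:360],(400,400),interpolation=2);o[:,400:]=cv2.resize(b[165:230,335:385],(400,520),interpolation=2)
cv2.imwrite('pics/c5.png',cv2.convertScaleAbs(o[:,:,::-1],alpha=1.6))
E
```

```text
6.9 [ 0.54550553 -0.04410155  0.13551417] -5.641343592212105 [-0.2351983   0.17469232 -2.01299306]
[(array([392.84, 169.77]), array([ 8.7, 11.3]))]
```

View pics/c5.png

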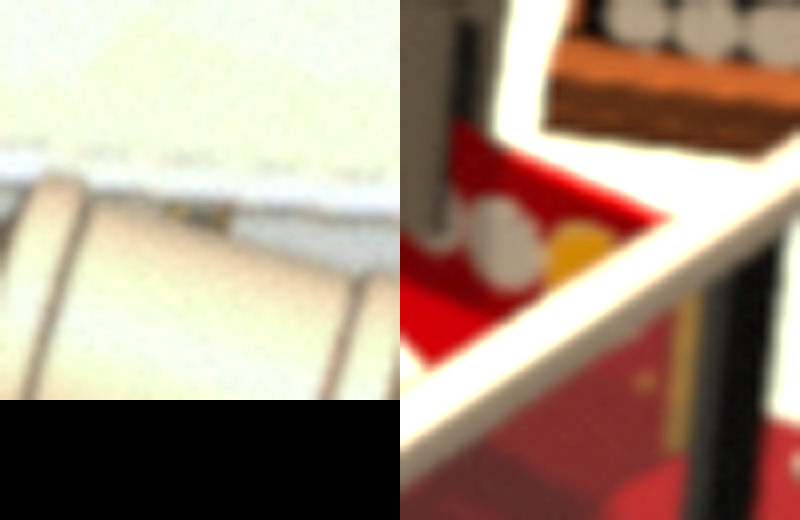

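The nose tip is at crop (668,215), just before the flare at crop (685,370), and the coins are level. I'll continue slowly and watch the force.

>>> drive_tool(fingers=[-1, -1, -1, -1, -1], travel=[[-0.003, 0, 0], [-0.006, 0, 0], [-0.009, 0, 0], [-0.012, 0, 0], [-0.012, 0, 0]], rot=[[0, 0, 0], [0, 0, 0], [0, 0, 0], [0, 0, 0], [0, 0, 0]])

```text
t: 7.52
position: [0.5577, -0.0454, 0.1356]
tcp_rot: [[-0.995, 0.098, 0.0], [0.098, 0.995, -0.0], [-0.0, -0.0, -1.0]]
force: [-0.6, -0.2, -1.9]
opening: 0.088
finger_force: 30.0
```

>>> drive_tool(fingers=[-1, -1, -1, -1], travel=[[-0.002, 0, 0], [-0.004, 0, 0], [-0.006, 0, 0], [-0.006, 0, 0]], rot=[[0, 0, 0], [0, 0, 0], [0, 0, 0], [0, 0, 0]])

```text
t: 8.02
position: [0.563, -0.0462, 0.1353]
tcp_rot: [[-0.995, 0.099, -0.002], [0.099, 0.995, -0.0], [0.002, -0.001, -1.0]]
force: [-3.8, -1.9, -1.6]
opening: 0.083
finger_force: 30.0
```

Slight contact: the left flare is pushing the plate toward −y. I'll ease right by 1 mm.

>>> drive_tool(fingers=[-1, -1, -1], travel=[[0.001, -0.0005, 0], [0.001, -0.001, 0], [0.001, -0.001, 0]], rot=[[0, 0, 0], [0, 0, 0], [0, 0, 0]])

```text
t: 8.4
position: [0.5628, -0.0467, 0.1358]
tcp_rot: [[-0.995, 0.098, 0.001], [0.098, 0.995, 0.0], [-0.001, 0.0, -1.0]]
force: [-0.4, -0.1, -2.0]
opening: 0.083
finger_force: 30.0
```

>>> drive_tool(fingers=[-1, -1, -1, -1], travel=[[-0.002, 0, 0], [-0.003, 0, 0], [-0.004, 0, 0], [-0.004, 0, 0]], rot=[[0, 0, 0], [0, 0, 0], [0, 0, 0], [0, 0, 0]])

```text
t: 8.9
position: [0.5666, -0.0472, 0.1356]
tcp_rot: [[-0.995, 0.098, 0.0], [0.098, 0.995, 0.0], [-0.0, 0.0, -1.0]]
force: [0.4, 0.4, -0.8]
opening: 0.085
finger_force: 30.0
```

>>> drive_tool(fingers=[-1, -1, -1, -1], travel=[[-0.002, 0, 0], [-0.004, 0, 0], [-0.006, 0, 0], [-0.006, 0, 0]], rot=[[0, 0, 0], [0, 0, 0], [0, 0, 0], [0, 0, 0]])

```text
t: 9.4
position: [0.5726, -0.0478, 0.1356]
tcp_rot: [[-0.995, 0.098, 0.0], [0.098, 0.995, -0.0], [-0.0, -0.0, -1.0]]
force: [-0.7, 0.1, -0.5]
opening: 0.084
finger_force: 30.0
```

>>> drive_tool(fingers=[-1, -1, -1, -1], travel=[[-0.003, 0, 0], [-0.006, 0, 0], [-0.009, 0, 0], [-0.009, 0, 0]], rot=[[0, 0, 0], [0, 0, 0], [0, 0, 0], [0, 0, 0]])

```text
t: 9.9
position: [0.5816, -0.0487, 0.1356]
tcp_rot: [[-0.995, 0.098, 0.0], [0.098, 0.995, -0.0], [-0.0, 0.0, -1.0]]
force: [0.6, -0.1, -1.4]
opening: 0.083
finger_force: 30.0
```

>>> drive_tool(fingers=[-1, -1, -1, -1, -1, -1], travel=[[-0.003, 0, 0], [-0.007, 0, 0], [-0.011, 0, 0], [-0.015, 0, 0], [-0.018, 0, 0], [-0.018, 0, 0]], rot=[[0, 0, 0], [0, 0, 0], [0, 0, 0], [0, 0, 0], [0, 0, 0], [0, 0, 0]])

```text
t: 10.65
position: [0.5995, -0.0505, 0.1356]
tcp_rot: [[-0.995, 0.098, 0.0], [0.098, 0.995, -0.0], [-0.0, 0.0, -1.0]]
force: [0.1, -0.7, -1.1]
opening: 0.085
finger_force: 30.0
```

>>> drive_tool(fingers=[-1, -1, -1, -1, -1, -1], travel=[[-0.003, 0, 0], [-0.007, 0, 0], [-0.011, 0, 0], [-0.015, 0, 0], [-0.018, 0, 0], [-0.018, 0, 0]], rot=[[0, 0, 0], [0, 0, 0], [0, 0, 0], [0, 0, 0], [0, 0, 0], [0, 0, 0]])

```text
t: 11.4
position: [0.6174, -0.0523, 0.1356]
tcp_rot: [[-0.995, 0.098, 0.0], [0.098, 0.995, -0.0], [-0.0, -0.0, -1.0]]
force: [0.7, -0.6, -0.6]
opening: 0.087
finger_force: 30.0
```

```bash
python3 - <<'E'
from m import *
b=shot('scene','s4.png')
s=ctrl.read_state();R=s['tcp_rot'];print(s['t'],s['position'],np.degrees(np.arctan2(-R[1,0],-R[0,0])),s['force'])
print(coins(b,360,425,175,240))
o=cv2.resize(b[160:235,340:440],(800,600),interpolation=2)
cv2.imwrite('pics/c6.png',cv2.convertScaleAbs(o[:,:,::-1],alpha=1.5))
E
```

```text
11.45 [ 0.61730336 -0.05222244  0.13560766] -5.640417636641553 [ 0.52851584 -1.12397203 -0.48187775]
[(array([385.68, 212.39]), array([10.9, 15.3]))]
```

View pics/c6.png

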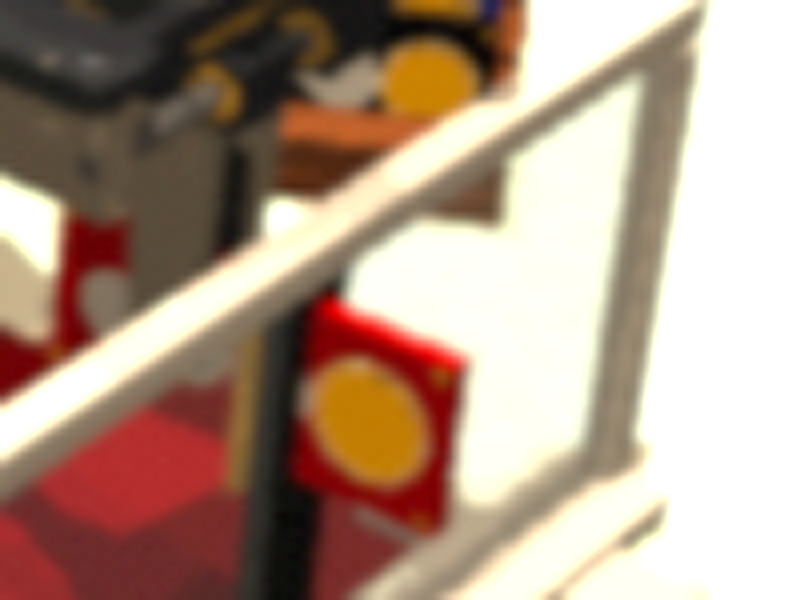

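The whole gold coin is visible past the black jamb: its left edge is at crop x≈312 and the jamb edge is at ≈300, a margin of about 4 mm. I'll check finger clearance before adding more.

```bash
python3 - <<'E'
from m import *
g=np.radians(-5.65);ex=np.array([np.cos(g),np.sin(g),0]);ey=np.array([-np.sin(g),np.cos(g),0]);C3=np.array([.6539,-.0566,0])+.0015*ey
def atY(u,v,yg):
    c,d=ray('scene',u,v);k=(yg-ey@(c-C3))/(ey@d);q=c+k*d-C3;return np.round(1e3*np.array([ex@q,q[2]]),1)
cr=lambda a,b:(340+a/8-.44,160+b/8-.44)
print('near finger front',atY(*cr(220,200),-.022),atY(*cr(220,200),-.004),'far',atY(*cr(272,180),.004),atY(*cr(272,180),.022))
print('coin left/right edge',atY(*cr(312,405),-.004),atY(*cr(428,440),-.004),'jamb',atY(*cr(303,405),-.004),'nose top',atY(*cr(462,360),-.004),'nose bot',atY(*cr(437,525),-.004),'plate bottom left',atY(*cr(297,480),-.004),'plate top left',atY(*cr(320,310),-.004))
print('flare front',atY(*cr(235,450),-.0095),'pads at',ex@(ctrl.read_state()['position']-C3))
E
```

```text
near finger front [-15.3 202.2] [-26.9 189.9] far [-16.2 197. ] [-27.4 185. ]
coin left/right edge [  8.8 139.6] [ 45.3 144.9] jamb [  6.  138.3] nose top [ 52.1 173.1] nose bot [ 51.4 120.2] plate bottom left [  6.7 113.9] plate top left [  7.9 169.7]
flare front [-10.7 118.6] pads at -0.036849830531107026
```

```bash
cat > lv.py <<'E'
from m import *
def level(f,us=(384,396)):
    im=cv2.imread('pics/'+f)[:,:,::-1].astype(int)
    s=ctrl.read_state();p=s['position'];x=-s['tcp_rot'][:,0];x[2]=0;y=np.array([-x[1],x[0],0])
    o=np.r_[p[:2]+.024*x[:2],p[2]-.0233]
    W=lambda a,l,h:proj('scene',o+a*x+l*y+[0,0,h])
    T=[];B=[]
    for u in range(*us):
        c=im[185:235,u];red=np.clip(c[:,0]-1.6*np.maximum(c[:,1],c[:,2]),0,None).astype(float)
        m=(c[:,0]>50)&((c[:,0]>2.2*c[:,1])|((c[:,2]<.35*c[:,0])))
        k=np.nonzero(m)[0];k0=k[0];run=k0
        while run+1<50 and m[run+1]: run+=1
        T.append((u,185+k0-.5));B.append((u,185+run+.5))
    T,B=np.array(T),np.array(B);print('top',T[:,1],'bot',B[:,1])
    for n,A,l,h in(('top',T,.004,.056),('bot',B,-.004,0)):
        q0,q1=W(.03,l,h),W(.06,l,h);ft=np.polyfit(A[:,0],A[:,1],1);um=A[:,0].mean()
        sl=(q1-q0)[1]/(q1-q0)[0];pm=q0[1]+sl*(um-q0[0])
        print(n,'slope obs',ft[0],'level',sl,'row obs-pred',np.polyval(ft,um)-pm)
    qa,qb=W(.03,0,.028),W(.06,0,.028);qc=W(.06,0,.031);print('1 deg pitch -> slope change',(qc-qb)[1]/(qb-qa)[0]*.03*np.pi/180/.003)
    print('gold',coins(im.astype(np.uint8),360,425,175,240),'pred',W(.042,-.004,.028))
E
python3 -c "from lv import *;level('s4.png')"
```

```text
top [198.5 199.5 199.5 199.5 200.5 200.5 201.5 201.5 202.5 202.5 202.5 203.5] bot [204.5 204.5 223.5 223.5 224.5 224.5 225.5 225.5 226.5 226.5 225.5 223.5]
top slope obs 0.42657342657343494 level 0.4320748354087672 row obs-pred -0.0538679811041618
bot slope obs 1.5314685314685208 level 0.4675437474139873 row obs-pred -4.904303623269016
1 deg pitch -> slope change -0.017333043174776866
gold [(array([385.68, 212.39]), array([10.9, 15.3]))] pred [386.26391504 213.60466061]
```

The top and bottom edge slopes match a level plate within about 0.3°, and the heights agree with prediction, putting the underside about 7 mm above the sill. I'll add 4 mm of margin.

>>> drive_tool(fingers=[-1, -1, -1, -1, -1, -1, -1], travel=[[-0.001, 0, 0], [-0.002, 0, 0], [-0.003, 0, 0], [-0.004, 0, 0], [-0.004, 0, 0], [-0.004, 0, 0], [-0.004, 0, 0]], rot=[[0, 0, 0], [0, 0, 0], [0, 0, 0], [0, 0, 0], [0, 0, 0], [0, 0, 0], [0, 0, 0]])

```text
t: 12.32
position: [0.6212, -0.0527, 0.1357]
tcp_rot: [[-0.995, 0.098, 0.0], [0.098, 0.995, -0.0], [-0.0, -0.0, -1.0]]
force: [0.2, -1.4, -1.1]
opening: 0.086
finger_force: 30.0
```

```bash
python3 - <<'E'
from lv import *
b=shot('scene','s5.png')
s=ctrl.read_state();print(s['t'],s['position'],s['force'],s['dq'],s['finger_force'])
level('s5.png',(386,396))
o=cv2.resize(b[160:235,340:440],(800,600),interpolation=2)
cv2.imwrite('pics/c7.png',cv2.convertScaleAbs(o[:,:,::-1],alpha=1.5))
E
```

```text
12.375 [ 0.62118194 -0.05258395  0.13562116] [ 0.16810569 -0.85363895 -0.88963779] [ 0.00131113  0.00049501 -0.00063288 -0.00139222  0.00020999 -0.00127535] 29.98988538980484
top [199.5 199.5 200.5 200.5 201.5 201.5 202.5 202.5 202.5 203.5] bot [223.5 223.5 224.5 224.5 225.5 225.5 225.5 226.5 216.5 226.5]
top slope obs 0.4424242424242467 level 0.43208711516718007 row obs-pred -0.07466174207766585
bot slope obs -0.05454545454544689 level 0.4675584974375421 row obs-pred -2.660581521360797
1 deg pitch -> slope change -0.017280397995935184
gold [(array([387.22, 213.08]), array([10.8, 15.2]))] pred [387.79372794 214.28430118]
```

View pics/c7.png

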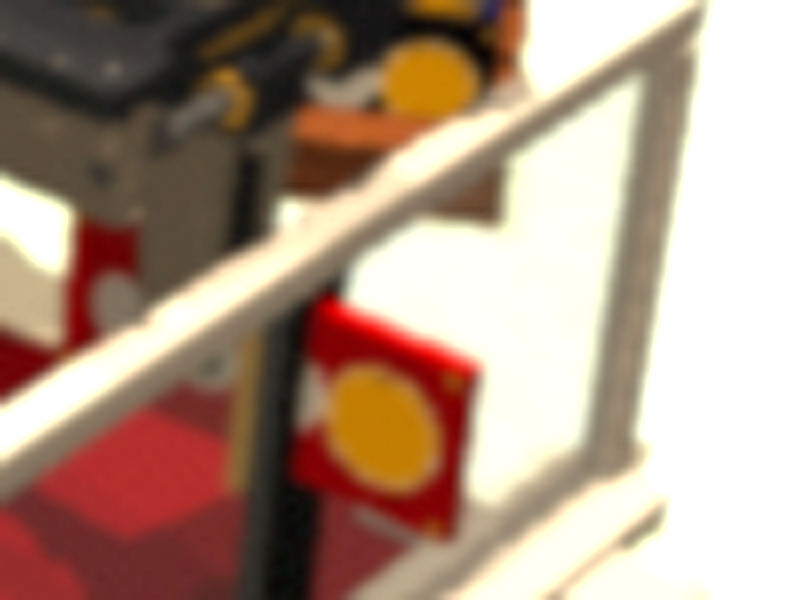

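The gold coin is fully clear, with about 8 mm of red and some silver showing between it and the jamb. The plate is level, lifted and still, and forces are around 1 N. I'll hand in now.

```bash
python3 -c "from rig import hand_in;print(hand_in())"
```

```text
the job is handed in; nothing more can be done
None
```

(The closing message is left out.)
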